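Rock two measuring wheels to find the worn bearing and park that wheel

TASK

One of the two measuring wheels has a worn bearing. Feel for play: on the left wheel first, gently push the top of the rim sideways to the left and then to the right as far as it gives, and do the same on the right wheel. Then push the brake slide of the wheel that has play fully home so that it is parked, leaving the other wheel's brake off, without knocking the wash bottle or the torch.

Things in the scene. Friction and masses are not known exactly. Their poses are not given: they have to be found in the camera images.
- stand_p: One of two identical-looking grey stands fixed to the table, each with one upright wheel; either may be the left one. Origin: on the table below the wheel centre. +x: from brake tab to wheel (away from robot); +y: left, along the axle. Base 150x110x12 mm; its tongue, 50 wide, 16 high, reaches to x = -160 mm. Cheeks 8 mm thick at y = +-32 mm rise to 123 mm.
- wheel_p: The rubber-tyred measuring wheel in stand_p: 140 mm across, tyre 18 mm thick, lightening holes. Origin: its centre, on the axle, 100 mm above the table. It turns freely on the axle (its y axis); that turning does not matter.
- rim_p (a point): Top of the tyre of wheel_p when it stands straight (170 mm above the table); this point moves with the sideways rocking but not with the turning of the wheel. The tyre above the cheeks is free on both sides.
- rock_p (a joint): Sideways rocking of wheel_p on its axle, rad: 0 upright, + = top leans to the stand's +y (left). A sound bearing is springy-stiff: about 0.003 rad per N of sideways push at the rim, at most 0.025, and springs back. A worn one tips freely at under 1 N to about 0.10 rad either way (7 mm at the rim) and stays where left.
- brake_p (a joint): Travel of the brake slide of stand_p, m: 0 = off (out towards the robot), 0.030 = fully home, shoe against the tyre. It slides along the stand's +x, takes about 2 N, stops at 0.030 and stays where it is left.
- tab_p (a point): On the upright steel push tab of brake_p: 8 thick (x), 34 wide (y), rising from 18 to 80 mm above the table; this point is at its middle, 60 mm above the table. 145 mm in front of the axle when off, 115 mm when home; push its front face in the stand's +x.
- stand_q: One of two identical-looking grey stands fixed to the table, each with one upright wheel; either may be the left one. Origin: on the table below the wheel centre. +x: from brake tab to wheel (away from robot); +y: left, along the axle. Base 150x110x12 mm; its tongue, 50 wide, 16 high, reaches to x = -160 mm. Cheeks 8 mm thick at y = +-32 mm rise to 123 mm.
- wheel_q: The rubber-tyred measuring wheel in stand_q: 140 mm across, tyre 18 mm thick, lightening holes. Origin: its centre, on the axle, 100 mm above the table. It turns freely on the axle (its y axis); that turning does not matter.
- rim_q (a point): Top of the tyre of wheel_q when it stands straight (170 mm above the table); this point moves with the sideways rocking but not with the turning of the wheel. The tyre above the cheeks is free on both sides.
- rock_q (a joint): Sideways rocking of wheel_q on its axle, rad: 0 upright, + = top leans to the stand's +y (left). A sound bearing is springy-stiff: about 0.003 rad per N of sideways push at the rim, at most 0.025, and springs back. A worn one tips freely at under 1 N to about 0.10 rad either way (7 mm at the rim) and stays where left.
- brake_q (a joint): Travel of the brake slide of stand_q, m: 0 = off (out towards the robot), 0.030 = fully home, shoe against the tyre. It slides along the stand's +x, takes about 2 N, stops at 0.030 and stays where it is left.
- tab_q (a point): On the upright steel push tab of brake_q: 8 thick (x), 34 wide (y), rising from 18 to 80 mm above the table; this point is at its middle, 60 mm above the table. 145 mm in front of the axle when off, 115 mm when home; push its front face in the stand's +x.
- bottle_mid (a point): Middle of the standing white wash bottle with the red spout, 44 mm across, 134 mm tall; this point 65 mm above its foot.
- torch_mid (a point): Middle of the standing grey pocket torch, 43 mm across, 122 mm tall; this point 60 mm above its foot.

How it is judged:
By the outcome, as a careful person would: the job done as asked, in the order asked, and still so for the second after the job is handed in, with the robot touching nothing.
It also fails if it takes over 51 s, if anything falls off the work surface, if the arm or the gripper's body presses on something with over 40 N, if the wrist force passes 120 N, or if a joint passes its speed limit or range.

ROBOT

A 6-joint arm with a two-finger parallel gripper is mounted at the origin on a cart in front of the work surface, level with it; the furniture and walls round the work are solid. World frame = base frame: x ahead of the robot, y to its left, z up, the work surface at z = 0. Lengths are in m, angles in degrees, forces in N, time in s.
With the tool pointing down it reaches from about 0.4 to 0.825 m from the base axis. Payload 7 kg.
Tool frame: the origin (TCP) lies midway between the tips of the shut fingers; the grasp point (between the pads) lies r.tcp_to_grasp behind it (r.tcp_to_grasp is the distance from the TCP to the grasp point, in m); x points along the fingers, y is the direction in which the jaws open and shut, and the axes are right-handed (so a half turn about x gives the same grasp; the last joint's range is limited). The gripper opens to 88 mm and grips with 3 to 60 N. Pads are 19 mm wide; open, the fingers measure 130 mm over their backs; the gripper's body (78 mm by 193 mm) begins 47 mm behind the grasp point.
Start: joints at [-51.732, 20.546, 0.682, 0, -70.136, -16.507], TCP at [0.25, -0.627, 0.227] pointing down, gripper open.
Joint ranges: [-176.03, 176.03], [-82.01, 121.73], [-58.28, 71.71], [-173.87, 95.51], [-174.79, -0.11], [-173.66, 173.66]. Speed limits (degrees/s): [136.94, 136.94, 172.46, 180, 180, 180].

INTERFACE

Orientations are given as [roll, pitch, yaw] about the fixed x, y, z axes, in that order (R = Rz(yaw) Ry(pitch) Rx(roll)).
In Python, from plant import r gives the robot as it stands.
- The arm moves only by the tool carry_out, never from a script. Its argument "moves" is a list of rows, each a list of 7 numbers: the shift along the world's x, y, z in mm, then the turn, a rotation vector about the world's x, y, z in rad, then the opening in per cent of the stroke, from 0 (shut) to 100 (fully open). In form: [[x, y, z, wx, wy, wz, claw], ...]. A call has 1 to 5 rows; each row is the pose to reach, as a shift and turn from the pose commanded when the call began; what a row does not reach only later rows make up. A row lasts 1/10 s, in which the tool goes at most 50 mm and 8.59 degrees, less where a joint would pass 70% of its speed; a pose out of reach is approached as far as the arm can. A call with a gripper value outside its range is refused whole. The fingers move at their own pace and stop on an object; "squeeze" is the grip in N (left out, the last holds). Time passes only in rows, so rows that repeat a pose let the fingers close. It gives the time, the measured TCP pose, the force and the opening at its end, in the units of the state.
- r.get_state(): the state, without advancing time (a new reading comes with each control period).
- r.capture(name): name is "scene" or "top" or "wrist"; returns the picture (384x512x3 uint8, blue, green, red); there is no depth.
- r.camera_params(name): a dict with "K" (3x3 intrinsics, pixels), "rvec" (rotation vector, rad) and "tvec" (3), from world to camera coordinates, as OpenCV has them. Camera axes: x right, y down, z forward; pixel columns grow to the right and rows downward; lengths in m; the calibration is good to about 2 mm. A picture is of the moment at which its call begins: read the wrist's pose just before it. camera_params takes no time and is no camera call; for the wrist camera it gives the pose at the moment of the call.
- r.close_job(): hands the job in, once; it reports no verdict.
The state is a dict: "time_s": time; "joints": joint angles; "qd": joint speeds; "joint_torque": joint torques, N m; "tcp_pos": TCP position; "eef_rot": TCP orientation; "contact_force": force on the tool from outside, world axes, zero at the start; "moment": the same for the moment, N m; "gripper_width": finger opening in m.
Only numpy, scipy, OpenCV 4.12 (cv2) and the standard library are available. Lean on these libraries where they do the work, as an engineer would, in place of code of your own. Each camera call takes 0.05 s, during which the arm holds its last target. There are 200 camera calls.

## Working session

There is one attempt and no reset: what is moved stays moved. The work goes in short steps, Python scripts to look and compute and a tool call to move; the robot and the scene stay as the last step left them, time stands still between calls to the robot, and variables do not carry over. Pictures are saved under pics/ and viewed, about 8 in all and at most 12, crops included, and the job is handed in when it is done.

Besides the shell and the picture viewer there is one more tool, called after "Request:" as name(argument=value, ...), one argument or row to a line, values as JSON. carry_out: Moves the arm, as the interface text tells. Its arguments: {"type":"object","properties":{"moves":{"type":"array"},"squeeze":{"type":"number"}},"required":["moves"]}

```bash
ls; mkdir -p pics; python3 - <<'E'
from plant import r
import cv2,numpy as np
s=r.get_state();print({k:np.round(v,3) for k,v in s.items()}, r.tcp_to_grasp)
for n in("scene","top"):
    cv2.imwrite(f"pics/{n}1.png",r.capture(n));p=r.camera_params(n);print(n,p)
a=cv2.imread("pics/scene1.png");b=cv2.imread("pics/top1.png")
E
```

```text
pics
{'time_s': np.float64(0.0), 'joints': array([-5.1731e+01,  2.0591e+01,  6.3300e-01, -2.0000e-02, -7.0135e+01,
       -1.6507e+01]), 'qd': array([-0.005, -0.007,  0.131,  0.059, -0.042, -0.046]), 'joint_torque': array([ 0.0000e+00, -5.8271e+01,  2.9306e+01,  6.9970e+00,  7.0000e-03,
       -0.0000e+00]), 'tcp_pos': array([ 0.25 , -0.626,  0.226]), 'eef_rot': array([ 95.016,  89.905, 116.771]), 'contact_force': array([0.344, 0.363, 0.17 ]), 'moment': array([ 0.013, -0.026, -0.014]), 'gripper_width': np.float64(0.088)} 0.0188
scene {'K': array([[483.86142712,   0.        , 262.93073083],
       [  0.        , 483.86142712, 194.12198928],
       [  0.        ,   0.        ,   1.        ]]), 'rvec': array([ 0.76294346, -2.61392988,  1.0476752 ]), 'tvec': array([0.62961147, 0.216226  , 1.06206885])}
top {'K': array([[493.10012494,   0.        , 257.27480648],
       [  0.        , 493.10012494, 183.0511814 ],
       [  0.        ,   0.        ,   1.        ]]), 'rvec': array([ 2.16869793, -2.17329074,  0.09581888]), 'tvec': array([0.21504035, 0.60592507, 1.29279848])}
```

View pics/scene1.png

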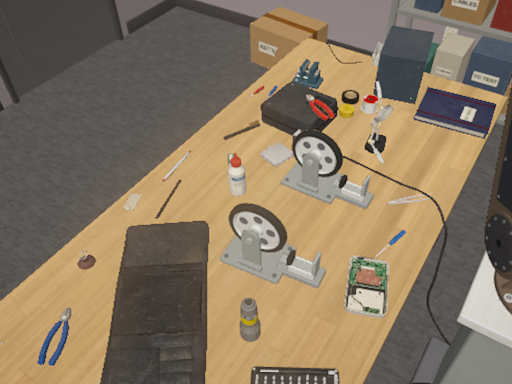

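View pics/top1.png

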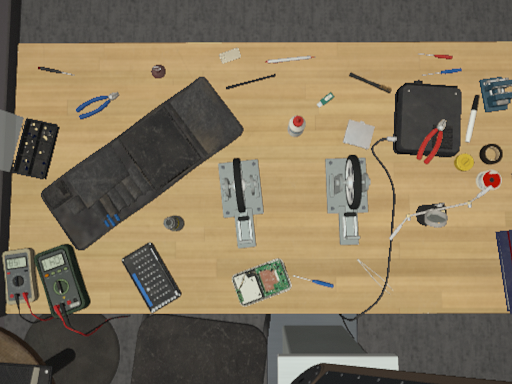

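The scene view shows two stands, with the bottle at (237,175) and the torch at (249,320). In the top view the left wheel is at (240,187) and the right one at (352,182). The bottle is at (297,125) and the torch at (174,223). I'll zoom in on the stands and measure.

```bash
cat > h.py <<'E'
import cv2,numpy as np
from plant import r
def ray(n,u,v,z):
    p=r.camera_params(n);R=cv2.Rodrigues(p["rvec"])[0];c=-R.T@p["tvec"]
    d=R.T@np.linalg.solve(p["K"],[u,v,1.]);return c+d*(z-c[2])/d[2]
def proj(n,P):
    p=r.camera_params(n);return cv2.projectPoints(np.float64(P).reshape(-1,1,3),p["rvec"],p["tvec"],p["K"],None)[0].reshape(-1,2)
E
python3 - <<'E'
from h import *
b=cv2.imread("pics/top1.png")
c=cv2.resize(b[105:255,205:385],None,fx=4.4,fy=4,interpolation=cv2.INTER_CUBIC) if 0 else cv2.resize(b[105:255,205:385],None,fx=4,fy=4,interpolation=cv2.INTER_CUBIC)
cv2.imwrite("pics/crop1.png",c)
p=r.camera_params("top");R=cv2.Rodrigues(p["rvec"])[0];print("cam",-R.T@p["tvec"])
p=r.camera_params("scene");R=cv2.Rodrigues(p["rvec"])[0];print("cam",-R.T@p["tvec"])
hsv=cv2.cvtColor(b,cv2.COLOR_BGR2HSV)
m=((hsv[...,1]<60)&(hsv[...,2]>90)).astype(np.uint8)
for x0,x1 in((210,275),(320,375)):
    q=np.zeros_like(m);q[140:255,x0:x1]=m[140:255,x0:x1]
    cs=max(cv2.findContours(q,0,2)[0],key=cv2.contourArea);print(cv2.minAreaRect(cs),cv2.contourArea(cs))
    k=np.zeros_like(m);k[140:225,x0:x1]=(b[140:225,x0:x1].max(2)<55)
    cs=max(cv2.findContours(k,0,2)[0],key=cv2.contourArea);print("tyre",cv2.minAreaRect(cs),cv2.boundingRect(cs))
E
```

```text
cam [0.48296984 0.20690253 1.34485944]
cam [0.2033189  0.82272908 0.92354362]
((241.98614501953125, 204.03720092773438), (86.78899383544922, 40.30503463745117), 83.8844985961914) 2259.0
tyre ((238.2278594970703, 184.74172973632812), (53.44310760498047, 6.981879234313965), 83.92753601074219) (233, 158, 12, 54)
((348.61663818359375, 200.91534423828125), (86.85055541992188, 44.40449523925781), 87.70938873291016) 2203.5
tyre ((354.22161865234375, 181.47286987304688), (53.12022018432617, 13.441126823425293), 88.72696685791016) (347, 155, 15, 54)
```

View pics/crop1.png

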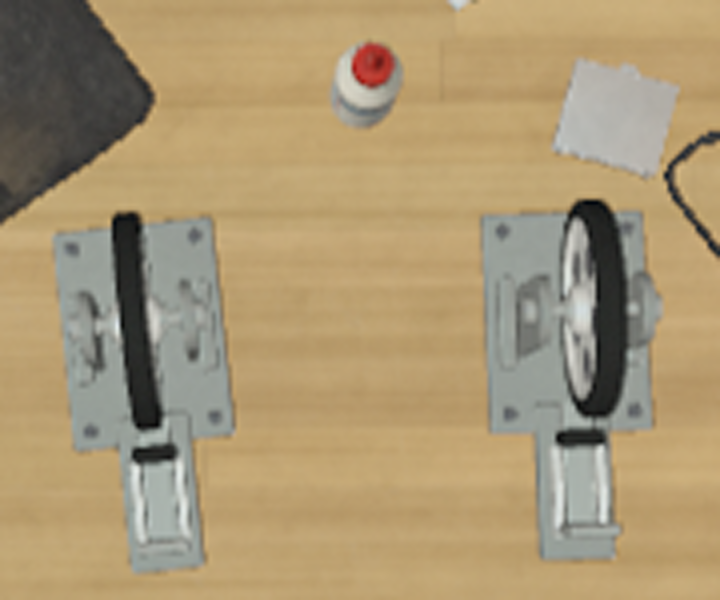

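The crop shows both base plates and tongues clearly: left corners at (55,234), (212,215), (234,432), (77,450) and right corners at (483,215), (642,211), (653,428), (492,433). I'll fit the stand poses from these.

```bash
python3 - <<'E'
from h import *
from scipy.spatial.transform import Rotation as Ro
model=np.array([[75,55],[75,-55],[-75,-55],[-75,55],[-160,25],[-160,-25]])/1000
px={"L":[(55,234),(212,215),(234,432),(77,450),(133,573),(204,564)],"R":[(483,215),(642,211),(653,428),(492,433),(543,559),(614,556)]}
for k,c in px.items():
    W=np.array([ray("top",u/4-.375+205,v/4-.375+105,.012 if i<4 else .016) for i,(u,v) in enumerate(c)])[:,:2]
    mm=model.mean(0);wm=W.mean(0);H=(model-mm).T@(W-wm)
    a=np.arctan2(H[0,1]-H[1,0],H[0,0]+H[1,1]);R=np.array([[np.cos(a),-np.sin(a)],[np.sin(a),np.cos(a)]]);t=wm-R@mm
    print(k,"origin",t.round(4),"yaw",np.degrees(a).round(2),"res mm",((model@R.T+t-W)*1000).round(1).tolist())
    for nm,l in(("rim",(0,0,.17)),("tab",(-.145,0,.06))):
        P=np.r_[R@np.array(l[:2])+t,l[2]];print(nm,P.round(4),"top",proj("top",P).round(1),"scene",proj("scene",P).round(1))
print("bottle top",ray("top",297.5,121,.134),"torch",ray("top",174,223,.1))
s=r.get_state();print(Ro.from_euler("xyz",s["eef_rot"],degrees=True).as_matrix().round(3))
E
```

```text
L origin [0.5955 0.2589] yaw 6.03 res mm [[1.6, 1.6], [0.3, -0.7], [-1.0, -1.9], [-0.7, 1.5], [0.2, 0.9], [-0.4, -1.4]]
rim [0.5955 0.2589 0.17  ] top [[238.1 182.1]] scene [[256.6 207.5]]
tab [0.4513 0.2436 0.06  ] top [[245.8 241.6]] scene [[317.  263.3]]
R origin [ 0.6026 -0.0279] yaw 1.44 res mm [[1.2, 0.8], [1.5, -0.8], [-0.8, -0.5], [-0.4, 0.9], [-0.4, 1.0], [-1.0, -1.5]]
rim [ 0.6026 -0.0279  0.17  ] top [[358.  178.9]] scene [[318.5 133.2]]
tab [ 0.4577 -0.0316  0.06  ] top [[352.2 238.9]] scene [[367.2 186.2]]
bottle top [0.75176811 0.11256786 0.134     ] torch [0.49914447 0.42333398 0.1       ]
[[-0.001 -0.371  0.929]
 [ 0.001  0.929  0.371]
 [-1.     0.001 -0.   ]]
```

Request:
carry_out(
  moves=[
    [0, 0, 45, 0, 0, -0.05, 55],
    [0, 0, 90, 0, 0, -0.1, 55],
    [0, 0, 135, 0, 0, -0.15, 55],
    [0, 0, 180, 0, 0, -0.2, 55],
    [15, 40, 180, 0, 0, -0.275, 55],
  ],
)

```text
time_s: 0.6
tcp_pos: [0.2651, -0.5913, 0.4125]
eef_rot: [-73.4, 89.5, -67.7]
contact_force: [0.8, -1.1, 0.1]
gripper_width: 0.0531
```

Request:
carry_out(
  moves=[
    [17, 43, 0, 0, 0, 0, 55],
    [34, 86, 0, 0, 0, 0, 55],
    [51, 129, 0, 0, 0, 0, 55],
    [68, 172, 0, 0, 0, 0, 55],
    [85, 215, 0, 0, 0, 0, 55],
  ],
)

```text
time_s: 1.1
tcp_pos: [0.3503, -0.3701, 0.4063]
eef_rot: [109.3, 90.0, 115.3]
contact_force: [1.1, -0.8, 0.2]
gripper_width: 0.0483
```

Request:
carry_out(
  moves=[
    [17, 43, 0, 0, 0, 0, 55],
    [34, 86, 0, 0, 0, 0, 55],
    [51, 129, 0, 0, 0, 0, 55],
    [68, 172, 0, 0, 0, 0, 55],
    [85, 215, 0, 0, 0, 0, 55],
  ],
)

```text
time_s: 1.6
tcp_pos: [0.4352, -0.155, 0.4066]
eef_rot: [26.3, 90.0, 32.3]
contact_force: [1.4, -0.3, -0.1]
gripper_width: 0.0486
```

Request:
carry_out(
  moves=[
    [17, 43, 0, 0, 0, 0, 55],
    [34, 86, 0, 0, 0, 0, 55],
    [51, 129, 0, 0, 0, 0, 55],
    [68, 172, 0, 0, 0, 0, 55],
    [85, 215, 0, 0, 0, 0, 55],
  ],
)

```text
time_s: 2.1
tcp_pos: [0.5203, 0.0601, 0.4065]
eef_rot: [118.5, 90.0, 124.5]
contact_force: [1.0, 0.6, 0.6]
gripper_width: 0.0478
```

Request:
carry_out(
  moves=[
    [17, 45, 0, 0, 0, 0, 55],
    [34, 88, -20, 0, 0, 0, 55],
    [50, 130, -45, 0, 0, 0, 55],
    [64, 168, -75, 0, 0, 0, 55],
    [75, 199, -110, 0, 0, 0, 55],
  ],
)

```text
time_s: 2.6
tcp_pos: [0.5958, 0.2592, 0.2958]
eef_rot: [26.5, 89.9, 32.5]
contact_force: [1.6, 0.1, -0.3]
gripper_width: 0.0484
```

Request:
carry_out(
  moves=[
    [0, 0, -30, 0, 0, 0, 55],
    [0, 0, -50, 0, 0, 0, 55],
    [0, 0, -65, 0, 0, 0, 55],
    [0, 0, -70, 0, 0, 0, 55],
    [0, 0, -70, 0, 0, 0, 55],
  ],
)

```text
time_s: 3.1
tcp_pos: [0.5948, 0.2567, 0.2259]
eef_rot: [-148.8, 89.9, -142.8]
contact_force: [0.1, -0.4, -0.2]
gripper_width: 0.0482
```

```bash
python3 - <<'E'
from h import *
s=r.get_state();print(s["tcp_pos"],s["contact_force"])
a=r.capture("wrist");b=r.capture("scene")
cv2.imwrite("pics/w2.png",np.hstack([cv2.resize(a,(400,300)),cv2.resize(b[120:300,190:390],(333,300))]))
print(proj("wrist",[[.5955,.2589,.17]]))
E
```

```text
[0.59484983 0.25674779 0.22590633] [ 0.12493375 -0.42226084 -0.16886271]
[[256.84839353 203.77689775]]
```

View pics/w2.png

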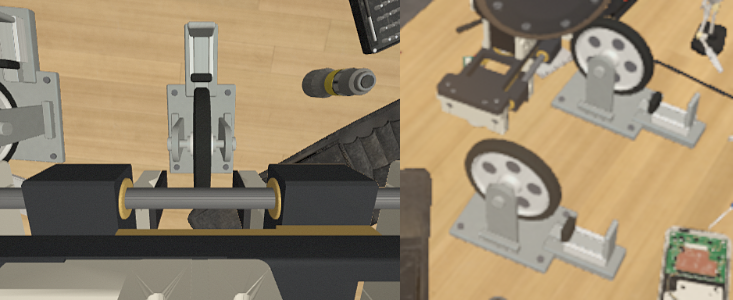

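The wrist view shows the left wheel's tyre at (203,130), centred between the open fingers at (150,200) and (250,200). The scene crop shows the gripper above the left wheel. I'll descend astride the rim, then push left in small steps.

Request:
carry_out(
  moves=[
    [0, 0, -25, 0, 0, 0, 55],
    [0, 0, -50, 0, 0, 0, 55],
    [0, 0, -68, 0, 0, 0, 55],
    [0, 0, -72, 0, 0, 0, 55],
    [0, 0, -72, 0, 0, 0, 55],
  ],
)

```text
time_s: 3.7
tcp_pos: [0.5955, 0.257, 0.1553]
eef_rot: [-3.0, 90.0, 3.0]
contact_force: [-0.1, -0.4, 0.5]
gripper_width: 0.0479
```

Request:
carry_out(
  moves=[
    [-0.2, 2, 0, 0, 0, 0, 55],
    [-0.5, 5, 0, 0, 0, 0, 55],
    [-0.8, 8, 0, 0, 0, 0, 55],
    [-1, 10, 0, 0, 0, 0, 55],
    [-1.2, 12, 0, 0, 0, 0, 55],
  ],
)

```text
time_s: 4.2
tcp_pos: [0.594, 0.2694, 0.155]
eef_rot: [34.4, 90.0, 40.5]
contact_force: [-0.3, 0.3, 0.3]
gripper_width: 0.0479
```

Request:
carry_out(
  moves=[
    [0, 0.5, 0, 0, 0, 0, 55],
    [-0.1, 1, 0, 0, 0, 0, 55],
    [-0.15, 1.5, 0, 0, 0, 0, 55],
    [-0.2, 2, 0, 0, 0, 0, 55],
    [-0.2, 2, 0, 0, 0, 0, 55],
  ],
)

```text
time_s: 4.7
tcp_pos: [0.5938, 0.271, 0.1547]
eef_rot: [-126.9, 90.0, -120.9]
contact_force: [0.1, -1.2, -0.6]
gripper_width: 0.0482
```

Request:
carry_out(
  moves=[
    [0, 0.5, 0, 0, 0, 0, 55],
    [-0.1, 1, 0, 0, 0, 0, 55],
    [-0.1, 1.5, 0, 0, 0, 0, 55],
    [-0.1, 1.5, 0, 0, 0, 0, 55],
  ],
)

```text
time_s: 5.1
tcp_pos: [0.5937, 0.2726, 0.1547]
eef_rot: [26.6, 90.0, 32.7]
contact_force: [-0.1, 0.3, -0.2]
gripper_width: 0.0481
```

Request:
carry_out(
  moves=[
    [0, 0.5, 0, 0, 0, 0, 55],
    [-0.1, 1, 0, 0, 0, 0, 55],
    [-0.1, 1.5, 0, 0, 0, 0, 55],
    [-0.1, 1.5, 0, 0, 0, 0, 55],
  ],
)

```text
time_s: 5.5
tcp_pos: [0.5936, 0.274, 0.1547]
eef_rot: [-132.1, 90.0, -126.1]
contact_force: [0.4, 0.1, -0.3]
gripper_width: 0.0481
```

Request:
carry_out(
  moves=[
    [0, 0.5, 0, 0, 0, 0, 55],
    [-0.1, 1, 0, 0, 0, 0, 55],
    [-0.1, 1.5, 0, 0, 0, 0, 55],
    [-0.1, 1.5, 0, 0, 0, 0, 55],
  ],
)

```text
time_s: 5.9
tcp_pos: [0.5935, 0.2755, 0.1547]
eef_rot: [-84.3, 90.0, -78.3]
contact_force: [-0.1, -1.1, -0.1]
gripper_width: 0.0484
```

Request:
carry_out(
  moves=[
    [0, 0.5, 0, 0, 0, 0, 55],
    [-0.1, 1, 0, 0, 0, 0, 55],
    [-0.1, 1.5, 0, 0, 0, 0, 55],
    [-0.1, 1.5, 0, 0, 0, 0, 55],
  ],
)

```text
time_s: 6.3
tcp_pos: [0.5934, 0.2771, 0.1547]
eef_rot: [80.6, 90.0, 86.6]
contact_force: [0.0, -0.1, 0.0]
gripper_width: 0.0479
```

Request:
carry_out(
  moves=[
    [0, 0.5, 0, 0, 0, 0, 55],
    [-0.1, 1, 0, 0, 0, 0, 55],
    [-0.1, 1.5, 0, 0, 0, 0, 55],
    [-0.1, 1.5, 0, 0, 0, 0, 55],
  ],
)

```text
time_s: 6.7
tcp_pos: [0.5932, 0.2786, 0.1547]
eef_rot: [98.5, 90.0, 104.5]
contact_force: [-0.7, -0.4, 0.9]
gripper_width: 0.0484
```

Request:
carry_out(
  moves=[
    [0, 0.5, 0, 0, 0, 0, 55],
    [-0.1, 1, 0, 0, 0, 0, 55],
    [-0.1, 1.5, 0, 0, 0, 0, 55],
    [-0.1, 1.5, 0, 0, 0, 0, 55],
  ],
)

```text
time_s: 7.1
tcp_pos: [0.5932, 0.2797, 0.1547]
eef_rot: [-113.3, 90.0, -107.3]
contact_force: [0.3, -2.2, 1.5]
gripper_width: 0.0485
```

Request:
carry_out(
  moves=[
    [0, 0.5, 0, 0, 0, 0, 55],
    [-0.1, 1, 0, 0, 0, 0, 55],
    [-0.1, 1, 0, 0, 0, 0, 55],
  ],
)

```text
time_s: 7.4
tcp_pos: [0.593, 0.2802, 0.1547]
eef_rot: [-113.6, 89.9, -107.6]
contact_force: [0.2, -5.0, 1.7]
gripper_width: 0.0487
```

```bash
python3 - <<'E'
from h import *
a=r.capture("wrist");b=r.capture("scene");s=r.get_state();print(s["tcp_pos"],s["contact_force"])
cv2.imwrite("pics/w3.png",np.hstack([a[60:320,100:412],cv2.resize(b[150:300,190:350],(416,390))[:260]]))
E
```

```text
[0.59305246 0.28022776 0.15470476] [ 1.03899    -5.04935442  0.92649359]
```

View pics/w3.png

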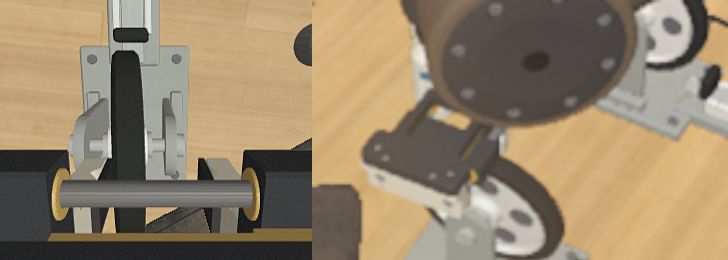

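The wrist crop shows the tyre at (128,150), touching the image-left finger at (105,190), with 5 N of resistance. I'll firm up the left push slightly, then swing to the right.

Request:
carry_out(
  moves=[
    [0, 0.4, 0, 0, 0, 0, 55],
    [-0.1, 0.8, 0, 0, 0, 0, 55],
    [-0.1, 0.8, 0, 0, 0, 0, 55],
  ],
)

```text
time_s: 7.8
tcp_pos: [0.5929, 0.2805, 0.1547]
eef_rot: [-112.1, 89.9, -106.1]
contact_force: [0.5, -7.0, 1.7]
gripper_width: 0.0478
```

Request:
carry_out(
  moves=[
    [0.8, -8, 0, 0, 0, 0, 55],
    [1.6, -16, 0, 0, 0, 0, 55],
    [2.4, -23, 0, 0, 0, 0, 55],
    [2.4, -23, 0, 0, 0, 0, 55],
  ],
)

```text
time_s: 8.2
tcp_pos: [0.5955, 0.2581, 0.1548]
eef_rot: [72.9, 90.0, 78.9]
contact_force: [0.1, 0.2, -0.8]
gripper_width: 0.0483
```

Request:
carry_out(
  moves=[
    [0.1, -1, 0, 0, 0, 0, 55],
    [0.2, -2, 0, 0, 0, 0, 55],
    [0.3, -3, 0, 0, 0, 0, 55],
    [0.3, -3, 0, 0, 0, 0, 55],
  ],
)

```text
time_s: 8.6
tcp_pos: [0.5957, 0.2559, 0.1547]
eef_rot: [95.5, 90.0, 101.5]
contact_force: [-0.3, 0.9, -0.0]
gripper_width: 0.0481
```

Request:
carry_out(
  moves=[
    [0.1, -1, 0, 0, 0, 0, 55],
    [0.2, -2, 0, 0, 0, 0, 55],
    [0.3, -3, 0, 0, 0, 0, 55],
    [0.3, -3, 0, 0, 0, 0, 55],
  ],
)

```text
time_s: 9.0
tcp_pos: [0.596, 0.2527, 0.1547]
eef_rot: [61.6, 90.0, 67.6]
contact_force: [-0.0, 0.3, 0.6]
gripper_width: 0.0482
```

Request:
carry_out(
  moves=[
    [0.1, -0.7, 0, 0, 0, 0, 55],
    [0.1, -1.4, 0, 0, 0, 0, 55],
    [0.2, -2, 0, 0, 0, 0, 55],
    [0.2, -2, 0, 0, 0, 0, 55],
  ],
)

```text
time_s: 9.4
tcp_pos: [0.5962, 0.2507, 0.1547]
eef_rot: [164.2, 90.0, 170.2]
contact_force: [-0.1, 0.2, -0.6]
gripper_width: 0.0484
```

Request:
carry_out(
  moves=[
    [0.1, -0.7, 0, 0, 0, 0, 55],
    [0.1, -1.4, 0, 0, 0, 0, 55],
    [0.2, -2, 0, 0, 0, 0, 55],
    [0.2, -2, 0, 0, 0, 0, 55],
  ],
)

```text
time_s: 9.8
tcp_pos: [0.5964, 0.2488, 0.1548]
eef_rot: [30.3, 90.0, 36.3]
contact_force: [0.5, -0.0, 0.6]
gripper_width: 0.0483
```

Request:
carry_out(
  moves=[
    [0.1, -0.7, 0, 0, 0, 0, 55],
    [0.1, -1.4, 0, 0, 0, 0, 55],
    [0.2, -2, 0, 0, 0, 0, 55],
    [0.2, -2, 0, 0, 0, 0, 55],
  ],
)

```text
time_s: 10.2
tcp_pos: [0.5966, 0.2467, 0.1547]
eef_rot: [-129.6, 90.0, -123.6]
contact_force: [0.5, 0.4, -0.0]
gripper_width: 0.048
```

Request:
carry_out(
  moves=[
    [0.1, -0.7, 0, 0, 0, 0, 55],
    [0.1, -1.4, 0, 0, 0, 0, 55],
    [0.2, -2, 0, 0, 0, 0, 55],
    [0.2, -2, 0, 0, 0, 0, 55],
  ],
)

```text
time_s: 10.6
tcp_pos: [0.5968, 0.2447, 0.1547]
eef_rot: [-140.0, 90.0, -134.0]
contact_force: [1.1, 0.2, 0.5]
gripper_width: 0.0483
```

Request:
carry_out(
  moves=[
    [0.1, -0.7, 0, 0, 0, 0, 55],
    [0.1, -1.4, 0, 0, 0, 0, 55],
    [0.2, -2, 0, 0, 0, 0, 55],
    [0.2, -2, 0, 0, 0, 0, 55],
  ],
)

```text
time_s: 11.0
tcp_pos: [0.597, 0.2427, 0.1547]
eef_rot: [-164.7, 90.0, -158.7]
contact_force: [0.2, 0.6, 0.1]
gripper_width: 0.0482
```

Request:
carry_out(
  moves=[
    [0.1, -0.5, 0, 0, 0, 0, 55],
    [0.1, -1, 0, 0, 0, 0, 55],
    [0.15, -1.5, 0, 0, 0, 0, 55],
    [0.15, -1.5, 0, 0, 0, 0, 55],
  ],
)

```text
time_s: 11.4
tcp_pos: [0.5972, 0.2412, 0.1547]
eef_rot: [-69.7, 90.0, -63.7]
contact_force: [0.0, 0.1, 0.5]
gripper_width: 0.0484
```

Request:
carry_out(
  moves=[
    [0, -0.5, 0, 0, 0, 0, 55],
    [0.1, -1, 0, 0, 0, 0, 55],
    [0.15, -1.5, 0, 0, 0, 0, 55],
    [0.15, -1.5, 0, 0, 0, 0, 55],
  ],
)

```text
time_s: 11.8
tcp_pos: [0.5973, 0.2397, 0.1547]
eef_rot: [-144.9, 90.0, -138.9]
contact_force: [0.2, 0.6, -0.2]
gripper_width: 0.0483
```

Request:
carry_out(
  moves=[
    [0, -0.5, 0, 0, 0, 0, 55],
    [0.1, -1, 0, 0, 0, 0, 55],
    [0.1, -1, 0, 0, 0, 0, 55],
  ],
)

```text
time_s: 12.1
tcp_pos: [0.5974, 0.2387, 0.1547]
eef_rot: [-146.8, 90.0, -140.8]
contact_force: [-0.4, 0.8, 0.5]
gripper_width: 0.0482
```

Request:
carry_out(
  moves=[
    [0, -0.5, 0, 0, 0, 0, 55],
    [0.1, -1, 0, 0, 0, 0, 55],
    [0.1, -1, 0, 0, 0, 0, 55],
  ],
)

```text
time_s: 12.4
tcp_pos: [0.5975, 0.238, 0.1547]
eef_rot: [66.9, 90.0, 72.9]
contact_force: [0.7, 1.7, 0.2]
gripper_width: 0.0483
```

Request:
carry_out(
  moves=[
    [0, -0.5, 0, 0, 0, 0, 55],
    [0.1, -1, 0, 0, 0, 0, 55],
    [0.1, -1, 0, 0, 0, 0, 55],
  ],
)

```text
time_s: 12.7
tcp_pos: [0.5977, 0.2375, 0.1547]
eef_rot: [63.1, 89.9, 69.2]
contact_force: [-0.7, 5.4, -0.6]
gripper_width: 0.0479
```

The left wheel moved about 12.7 mm freely between its stops, so it is the worn one. I'll finish the right push, centre the fingers, lift, and go to the right wheel.

Request:
carry_out(
  moves=[
    [0, -0.5, 0, 0, 0, 0, 55],
    [0, -0.5, 0, 0, 0, 0, 55],
    [-0.7, 7, 0, 0, 0, 0, 55],
    [-1.4, 15, 0, 0, 0, 0, 55],
    [-1.4, 15, 10, 0, 0, 0, 55],
  ],
)

```text
time_s: 13.2
tcp_pos: [0.5952, 0.2519, 0.1633]
eef_rot: [-147.1, 89.8, -141.1]
contact_force: [0.3, 0.7, 0.6]
gripper_width: 0.0483
```

Request:
carry_out(
  moves=[
    [0, 0, 25, 0, 0, 0, 55],
    [0, 0, 55, 0, 0, 0, 55],
    [0, 0, 80, 0, 0, 0, 55],
    [0, -30, 85, 0, 0, -0.04, 55],
    [0, -75, 85, 0, 0, -0.08, 55],
  ],
)

```text
time_s: 13.7
tcp_pos: [0.5968, 0.1776, 0.2518]
eef_rot: [18.3, 89.8, 19.8]
contact_force: [1.1, -0.1, -2.1]
gripper_width: 0.0481
```

Request:
carry_out(
  moves=[
    [1, -45, 0, 0, 0, 0, 55],
    [3, -90, 0, 0, 0, 0, 55],
    [4, -135, 0, 0, 0, 0, 55],
    [6, -175, 0, 0, 0, 0, 55],
    [7, -200, 0, 0, 0, 0, 55],
  ],
)

```text
time_s: 14.2
tcp_pos: [0.6028, -0.0261, 0.2507]
eef_rot: [-68.5, 90.0, -67.2]
contact_force: [-0.2, 0.4, -0.1]
gripper_width: 0.0481
```

Request:
carry_out(
  moves=[
    [0, 0, 0, 0, 0, 0, 55],
    [0, 0, 0, 0, 0, 0, 55],
  ],
)

```text
time_s: 14.4
tcp_pos: [0.6031, -0.024, 0.2503]
eef_rot: [-29.1, 90.0, -27.8]
contact_force: [0.1, 0.2, 0.1]
gripper_width: 0.0479
```

Request:
carry_out(
  moves=[
    [0, -4, -25, 0, 0, 0, 55],
    [0, -4, -50, 0, 0, 0, 55],
    [0, -4, -75, 0, 0, 0, 55],
    [0, -4, -92, 0, 0, 0, 55],
    [0, -4, -95, 0, 0, 0, 55],
  ],
)

```text
time_s: 14.9
tcp_pos: [0.6019, -0.0264, 0.1527]
eef_rot: [-171.4, 89.8, -169.9]
contact_force: [0.3, -0.5, 0.2]
gripper_width: 0.0484
```

Request:
carry_out(
  moves=[
    [0, 3, 0, 0, 0, 0, 55],
    [-0.1, 6, 0, 0, 0, 0, 55],
    [-0.2, 9, 0, 0, 0, 0, 55],
    [-0.3, 12, 0, 0, 0, 0, 55],
    [-0.3, 12, 0, 0, 0, 0, 55],
  ],
)

```text
time_s: 15.4
tcp_pos: [0.6031, -0.0147, 0.1553]
eef_rot: [15.5, 89.9, 17.0]
contact_force: [-0.7, 0.0, 0.1]
gripper_width: 0.0482
```

Request:
carry_out(
  moves=[
    [0, 0.5, 0, 0, 0, 0, 55],
    [0, 1, 0, 0, 0, 0, 55],
    [0, 1.5, 0, 0, 0, 0, 55],
    [0, 1.5, 0, 0, 0, 0, 55],
  ],
)

```text
time_s: 15.8
tcp_pos: [0.6029, -0.0138, 0.1547]
eef_rot: [-126.7, 90.0, -125.3]
contact_force: [-1.3, -0.4, -0.2]
gripper_width: 0.0481
```

Request:
carry_out(
  moves=[
    [0, 0.5, 0, 0, 0, 0, 55],
    [0, 1, 0, 0, 0, 0, 55],
    [0, 1.5, 0, 0, 0, 0, 55],
    [0, 1.5, 0, 0, 0, 0, 55],
  ],
)

```text
time_s: 16.2
tcp_pos: [0.6028, -0.0127, 0.1548]
eef_rot: [-108.9, 90.0, -107.5]
contact_force: [-0.1, -5.1, -0.4]
gripper_width: 0.0484
```

Stiff from first contact. I'll push slightly further (to about 8 N), then go right.

Request:
carry_out(
  moves=[
    [0, 0.5, 0, 0, 0, 0, 55],
    [0, 1, 0, 0, 0, 0, 55],
    [0, 1, 0, 0, 0, 0, 55],
  ],
)

```text
time_s: 16.5
tcp_pos: [0.6028, -0.0121, 0.1549]
eef_rot: [-103.2, 89.9, -101.8]
contact_force: [-0.0, -7.4, 1.3]
gripper_width: 0.048
```

Request:
carry_out(
  moves=[
    [0, 0.4, 0, 0, 0, 0, 55],
    [0, 0.8, 0, 0, 0, 0, 55],
    [0, 0.8, 0, 0, 0, 0, 55],
  ],
)

```text
time_s: 16.8
tcp_pos: [0.6027, -0.0117, 0.1549]
eef_rot: [-107.8, 89.9, -106.4]
contact_force: [0.3, -9.0, 1.6]
gripper_width: 0.0484
```

Request:
carry_out(
  moves=[
    [0.2, -8, 0, 0, 0, 0, 55],
    [0.4, -16, 0, 0, 0, 0, 55],
    [0.6, -24, 0, 0, 0, 0, 55],
    [0.8, -31, 0, 0, 0, 0, 55],
    [0.8, -31, 0, 0, 0, 0, 55],
  ],
)

```text
time_s: 17.3
tcp_pos: [0.6037, -0.0422, 0.1546]
eef_rot: [96.5, 90.0, 97.9]
contact_force: [0.2, -0.8, 0.4]
gripper_width: 0.0485
```

Request:
carry_out(
  moves=[
    [0, -0.7, 0, 0, 0, 0, 55],
    [0, -1.4, 0, 0, 0, 0, 55],
    [0, -2, 0, 0, 0, 0, 55],
    [0, -2, 0, 0, 0, 0, 55],
  ],
)

```text
time_s: 17.7
tcp_pos: [0.6037, -0.0432, 0.1547]
eef_rot: [72.8, 90.0, 74.2]
contact_force: [-0.3, -0.2, 0.3]
gripper_width: 0.0483
```

Request:
carry_out(
  moves=[
    [0, -0.5, 0, 0, 0, 0, 55],
    [0, -1, 0, 0, 0, 0, 55],
    [0, -1.5, 0, 0, 0, 0, 55],
    [0, -1.5, 0, 0, 0, 0, 55],
  ],
)

```text
time_s: 18.1
tcp_pos: [0.6038, -0.0446, 0.1548]
eef_rot: [55.8, 90.0, 57.3]
contact_force: [-0.1, 2.5, 0.0]
gripper_width: 0.048
```

Request:
carry_out(
  moves=[
    [0, -0.5, 0, 0, 0, 0, 55],
    [0, -1, 0, 0, 0, 0, 55],
    [0, -1.5, 0, 0, 0, 0, 55],
    [0, -1.5, 0, 0, 0, 0, 55],
  ],
)

```text
time_s: 18.5
tcp_pos: [0.6039, -0.0456, 0.1548]
eef_rot: [55.1, 89.9, 56.5]
contact_force: [-1.0, 6.4, 1.8]
gripper_width: 0.0481
```

Request:
carry_out(
  moves=[
    [0, -0.4, 0, 0, 0, 0, 55],
    [0, -0.8, 0, 0, 0, 0, 55],
    [0, -0.8, 0, 0, 0, 0, 55],
  ],
)

```text
time_s: 18.8
tcp_pos: [0.6041, -0.046, 0.1549]
eef_rot: [55.3, 89.9, 56.7]
contact_force: [-1.0, 8.3, 2.5]
gripper_width: 0.0484
```

Right wheel springs back: about 4 mm in total at ±9 N, so it is sound. The left wheel is worn. I'll back off, lift, and go in front of the left brake tab with the fingers shut.

Request:
carry_out(
  moves=[
    [0, 8, 0, 0, 0, 0, 55],
    [0, 16, 0, 0, 0, 0, 55],
    [0, 16, 25, 0, 0, 0, 55],
    [0, 16, 60, 0, 0, 0, 55],
    [0, 16, 95, 0, 0, 0, 55],
  ],
)

```text
time_s: 19.3
tcp_pos: [0.6032, -0.0312, 0.2503]
eef_rot: [-146.5, 89.9, -145.1]
contact_force: [2.3, -0.6, 0.2]
gripper_width: 0.0484
```

Request:
carry_out(
  moves=[
    [-25, 36, 0, 0, 0, 0.02, 40],
    [-53, 76, 0, 0, 0, 0.04, 20],
    [-81, 116, 0, 0, 0, 0.08, 0],
    [-109, 156, 0, 0, 0, 0.08, 0],
    [-137, 194, 0, 0, 0, 0.08, 0],
  ],
)

```text
time_s: 19.8
tcp_pos: [0.4653, 0.1639, 0.2498]
eef_rot: [-54.6, 90.0, -48.6]
contact_force: [1.2, 1.3, -0.0]
gripper_width: 0.0138
```

Request:
carry_out(
  moves=[
    [-27, 37, 0, 0, 0, 0, 0],
    [-45, 64, 0, 0, 0, 0, 0],
    [-54, 76, 0, 0, 0, 0, 0],
    [-54, 76, 0, 0, 0, 0, 0],
    [-54, 76, 0, 0, 0, 0, 0],
  ],
)

```text
time_s: 20.3
tcp_pos: [0.4125, 0.2389, 0.2497]
eef_rot: [-75.8, 90.0, -69.7]
contact_force: [-0.9, -0.2, 0.2]
gripper_width: 0.0007
```

Request:
carry_out(
  moves=[
    [0, 1, -45, 0, 0, 0, 0],
    [0, 1, -90, 0, 0, 0, 0],
    [0, 1, -135, 0, 0, 0, 0],
    [0, 1, -140, 0, 0, 0, 0],
    [0, 1, -140, 0, 0, 0, 0],
  ],
)

```text
time_s: 20.8
tcp_pos: [0.413, 0.2388, 0.1095]
eef_rot: [-120.3, 89.8, -114.4]
contact_force: [-0.0, 1.2, 1.2]
gripper_width: 0.0005
```

```bash
python3 - <<'E'
from h import *
s=r.get_state();print(s["tcp_pos"],s["contact_force"])
a=r.capture("wrist");b=r.capture("scene")
cv2.imwrite("pics/w4.png",np.hstack([cv2.resize(a,(400,300)),cv2.resize(b[150:330,190:390],(333,300))]))
E
```

```text
[0.41301819 0.23878341 0.10952461] [-0.04506162  1.16656979  1.2054008 ]
```

View pics/w4.png

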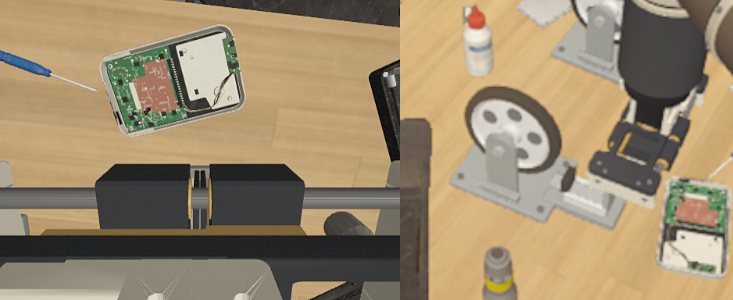

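The right-hand crop shows the shut gripper at (640,150), on the robot side of the left tab, with the bottle (480,40) and torch (497,270) both standing. I'll descend and push.

Request:
carry_out(
  moves=[
    [0, 0, -30, 0, 0, 0, 0],
    [0, 0, -55, 0, 0, 0, 0],
    [0, 0, -58, 0, 0, 0, 0],
    [0, 0, -58, 0, 0, 0, 0],
  ],
)

```text
time_s: 21.3
tcp_pos: [0.4135, 0.2405, 0.0531]
eef_rot: [30.1, 89.9, 36.1]
contact_force: [0.3, 1.0, -0.6]
gripper_width: 0.0004
```

Request:
carry_out(
  moves=[
    [5, 0.5, 0, 0, 0, 0, 0],
    [10, 1, 0, 0, 0, 0, 0],
    [15, 1.5, 0, 0, 0, 0, 0],
    [20, 2, 0, 0, 0, 0, 0],
    [20, 2, 0, 0, 0, 0, 0],
  ],
)

```text
time_s: 21.8
tcp_pos: [0.4335, 0.2421, 0.0519]
eef_rot: [31.3, 90.0, 37.3]
contact_force: [0.3, -0.0, -0.6]
gripper_width: 0.0004
```

Request:
carry_out(
  moves=[
    [3, 0.3, 0, 0, 0, 0, 0],
    [6, 0.6, 0, 0, 0, 0, 0],
    [9, 0.9, 0, 0, 0, 0, 0],
    [12, 1.2, 0, 0, 0, 0, 0],
    [15, 1.5, 0, 0, 0, 0, 0],
  ],
)

```text
time_s: 22.3
tcp_pos: [0.4477, 0.2432, 0.0516]
eef_rot: [-152.2, 90.0, -146.2]
contact_force: [-2.0, 0.0, 1.2]
gripper_width: 0.0002
```

Request:
carry_out(
  moves=[
    [3, 0.3, 0, 0, 0, 0, 0],
    [6, 0.6, 0, 0, 0, 0, 0],
    [9, 0.9, 0, 0, 0, 0, 0],
    [12, 1.2, 0, 0, 0, 0, 0],
    [12, 1.2, 0, 0, 0, 0, 0],
  ],
)

```text
time_s: 22.8
tcp_pos: [0.4602, 0.2445, 0.0516]
eef_rot: [-0.4, 90.0, 5.6]
contact_force: [0.5, 0.4, 0.6]
gripper_width: 0.0006
```

Request:
carry_out(
  moves=[
    [1.5, 0.15, 0, 0, 0, 0, 0],
    [3, 0.3, 0, 0, 0, 0, 0],
    [4.5, 0.5, 0, 0, 0, 0, 0],
    [6, 0.6, 0, 0, 0, 0, 0],
  ],
)

```text
time_s: 23.2
tcp_pos: [0.4657, 0.2451, 0.0517]
eef_rot: [-177.5, 90.0, -171.5]
contact_force: [-2.3, 1.4, 0.1]
gripper_width: 0.0003
```

Request:
carry_out(
  moves=[
    [1, 0.1, 0, 0, 0, 0, 0],
    [2, 0.2, 0, 0, 0, 0, 0],
    [2, 0.2, 0, 0, 0, 0, 0],
  ],
)

```text
time_s: 23.5
tcp_pos: [0.4664, 0.2451, 0.0517]
eef_rot: [-172.7, 89.9, -166.7]
contact_force: [-11.1, 2.9, 6.0]
gripper_width: 0.0004
```

Request:
carry_out(
  moves=[
    [0.7, 0.1, 0, 0, 0, 0, 0],
    [1.4, 0.1, 0, 0, 0, 0, 0],
    [1.4, 0.1, 0, 0, 0, 0, 0],
  ],
)

```text
time_s: 23.8
tcp_pos: [0.4664, 0.245, 0.0516]
eef_rot: [-172.3, 89.8, -166.3]
contact_force: [-18.3, 4.6, 11.9]
gripper_width: 0.0003
```

Firm stop at x = 0.4664 (expected about 0.4677), 18 N. I'll back away and lift.

Request:
carry_out(
  moves=[
    [-5, -0.5, 0, 0, 0, 0, 0],
    [-20, -2, 0, 0, 0, 0, 0],
    [-45, -5, 0, 0, 0, 0, 0],
    [-55, -6, 20, 0, 0, 0, 0],
    [-55, -6, 60, 0, 0, 0, 0],
  ],
)

```text
time_s: 24.3
tcp_pos: [0.4118, 0.2374, 0.1101]
eef_rot: [-135.7, 89.7, -129.6]
contact_force: [0.5, 0.9, 0.3]
gripper_width: 0.0001
```

Request:
carry_out(
  moves=[
    [0, -10, 45, 0, 0, 0, 0],
    [0, -30, 90, 0, 0, 0, 0],
    [0, -70, 120, 0, 0, 0, 0],
    [0, -115, 140, 0, 0, 0, 0],
    [0, -160, 150, 0, 0, 0, 0],
  ],
)

```text
time_s: 24.8
tcp_pos: [0.4148, 0.0783, 0.2643]
eef_rot: [18.8, 89.7, 24.9]
contact_force: [1.0, 0.3, 0.2]
gripper_width: 0.0004
```

Request:
carry_out(
  moves=[
    [0, -45, 0, 0, 0, 0, 0],
    [0, -90, 0, 0, 0, 0, 0],
    [0, -135, 0, 0, 0, 0, 0],
    [0, -160, 0, 0, 0, 0, 0],
    [0, -160, 0, 0, 0, 0, 0],
  ],
)

```text
time_s: 25.3
tcp_pos: [0.4139, -0.0833, 0.2619]
eef_rot: [-45.7, 89.9, -39.9]
contact_force: [-0.5, 0.8, -0.8]
gripper_width: 0.0005
```

```bash
python3 - <<'E'
from h import *
s=r.get_state();print(s["tcp_pos"],s["contact_force"])
a=r.capture("top");b=r.capture("scene")
cv2.imwrite("pics/e5.png",np.hstack([cv2.resize(a[100:260,150:390],(420,280)),cv2.resize(b[100:340,200:400],(233,280))]))
t=[.5955,.2589];y=np.radians(6.03)
for l in(-.145,-.115):print(l,proj("top",[[t[0]+l*np.cos(y),t[1]+l*np.sin(y),.08]]))
cv2.imwrite("pics/e6.png",cv2.resize(a[195:255,225:375],None,fx=5,fy=5,interpolation=cv2.INTER_CUBIC))
E
```

```text
[ 0.41390264 -0.08329067  0.26186175] [-0.45222462  0.83751479 -0.75860416]
-0.145 [[245.54316244 241.79739039]]
-0.115 [[244.3135527  230.03912603]]
```

View pics/e5.png

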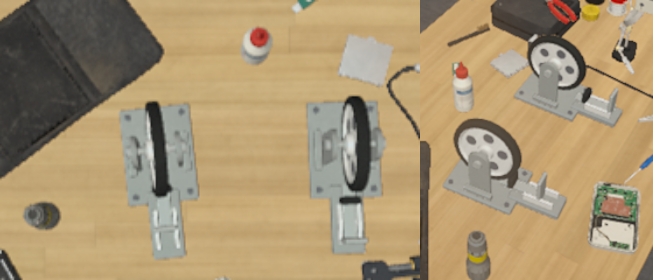

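View pics/e6.png

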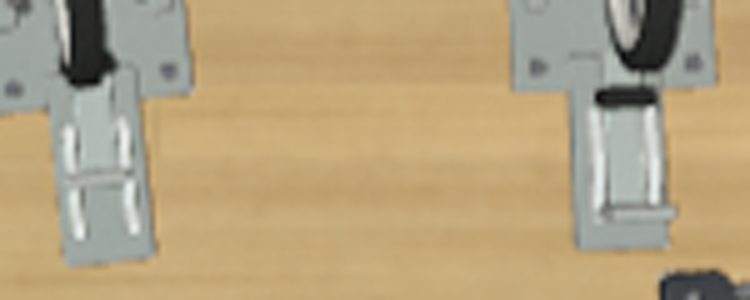

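The left tab is at (99,178), about row 230.6 of the full picture against 230.0 predicted for home, and its shoe is at the tyre. The right tab at (635,213) is still out. The bottle and torch are standing where they were, and the arm is clear.

```bash
python3 -c "
from plant import r
print(r.close_job())"
```

```text
the job is handed in; nothing more can be done
None
```

The left wheel has the worn bearing, and its brake is now pushed fully home. The right wheel's brake is still off. The job was handed in at about 25 s of the 51 s allowed; no verdict is reported.

- **Feeling for play:** I pushed each wheel left then right, left wheel first. The left rim moved about 12.7 mm freely between its stops, at no more than noise-level force. The right rim stiffened at once, giving about 4 mm in total at 8–9 N each way.
- **Parking the brake:** I pushed the left tab until it hit a firm stop at about 18 N, 1.3 mm short of the tool position I had calculated.
- **Last checks:** In the final top picture the left tab is within about 1 pixel (2 mm) of where "fully home" should appear, with its shoe at the tyre. The right tab is still out, the bottle and torch are standing where they were, and the arm is clear of everything.

No check failed or disagreed beyond the 1–2 mm of calibration error. The left wheel was left leaning to the right, where the test put it.

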